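Pin back the belt tensioner of an opened form printer

TASK

The old carriage belt is off this form printer, and the sprung belt tensioner has to be locked open for the new one. Take the steel lock pin from the drilled tool block, put it down through the square eye of the tensioner arm, swing the arm with it against its spring to the second of the three long marks on the scale, and press the pin fully home into the lock hole at that mark; leave it locked there and let go. Do not swing the arm more than half-way on to the third mark or let it fly back, do not press hard with the pin on the scale plate (20 N at most), and leave the two drivers, the paper cup and the ribbon cassette where they are.

Things in the scene. Friction and masses are not known exactly. Their poses are not given: they have to be found in the camera images.
- pin_grip (a point): Steel lock pin, 74 mm long, 50 g, loose, upright in one of the tool block's holes; all metal, unlike the two black-handled drivers. Point: centre of its knurled head (16 mm diameter, 28 mm tall), 60 mm above the pin's lower end, 69 mm above the desk at the start; z up the pin. The shank stands 36 mm deep in the block, so lift over 40 mm.
- pin_tip (a point): Centre of the lock pin's lower end, z up the pin. From here up: 36 mm shank of 8 mm diameter, its flat end chamfered 0.7 mm; stop collar 14 mm wide, 4 mm thick; neck 10 mm wide, 6 mm long; then the head. Fully home, the collar lies on the eye: head centre 129 mm, tip 69 mm above the desk. On the plate without a hole under it, the head centre is at 144 mm.
- tensioner (a joint): Deflection q of the sprung arm, rad: 0 at rest, growing counter-clockwise from above (eye to the printer's -y), stop at 1.0. The pushed arm meets long marks and lock holes 1, 2, 3 at 0.28, 0.56, 0.84, all plus one offset of at most 0.115 either way, as the scale plate is clamped (0.115 is 10 mm at the eye). No hole at rest. The spring pushes back: 5 N at the eye at first, 9 N at mark 2.
- eye (a point): Centre of the top of the arm's square steel eye, 105 mm above the desk, 90 mm from the pivot, at x -81, y 40 mm from it at rest: 22 x 22 mm, 18 mm tall, upright through hole of 9.6 mm, underside 3 mm over the scale plate. A thin pointer on its outer side sweeps over the marks. Half-way along the arm is a toothed idler pulley (30 mm wide, top at 108 mm).
- tool_block: Fixed grey drilled block, 150 mm along its x, 45 mm along y, 45 mm high; origin at the centre of its underside. Three holes, 40 mm deep, 10 mm in diameter, at x = -50, 0 and 50 mm, hold the pin and two drivers in any order; the pin's collar rests on the block's top.
- printer: Opened form printer, fixed: low beige case, 290 (x) by 400 (y) mm, metal deck 62 mm and rim 77 mm above the desk; origin at desk height; the case reaches from x -135 to 155 mm. The pivot is here at x 15, y 105 mm. Rods, print carriage and platen, up to 133 mm high, stand at x 30 to 155 mm.
- screwdriver_grip (a point): Stubby screwdriver standing in the tool block, to be left there: black barrel handle 24 mm wide; the point is in the handle, 69 mm above the desk; top at 95 mm.
- nut_driver_grip (a point): Slim driver standing in the tool block, to be left there: straight black handle 13 mm wide; the point is in the handle, 69 mm above the desk; top at 106 mm.
- paper_cup: White paper cup on the desk, 76 mm wide, 95 mm high; origin at the centre of its underside.
- ribbon_cassette: Flat black ribbon cassette on the desk, 210 x 100 x 18 mm; origin under its middle.
- pivot (a point): On the arm's pivot axis, at the height of the scale plate's top face (84 mm); axes as the printer's. Light metal scale plate, 60 x 118 x 8 mm, 64 to 124 mm from here towards -x, 14 mm free under it. Three through lock holes of 9 mm diameter, 90 mm from the pivot, a long mark beyond each, short marks between. Two brass screws in curved slots clamp it; how far it is turned about the pivot differs.

How it is judged:
On the way, in this order (a step that is already met when the one before it is completed fails the run):
1. the pin is down in the eye while the arm is still at rest (horizontal distance between pin_grip and eye below 0.006 m and z of pin_grip in the frame of eye below 0.054 m and value of joint tensioner below 0.1 rad), for 0.1 s.
2. the arm is swung to the second mark with the pin in its eye (horizontal distance between pin_grip and eye below 0.012 m and z of pin_grip in the frame of eye below 0.054 m and value of joint tensioner between 0.405 and 0.7 rad), for 0.1 s.
At the end, for the whole second after the job is handed in: The arm rests at the second long mark (0.405 to 0.69 rad: only that hole can lie there), locked by the pin alone: pin through eye and lock hole, upright within 0.15 rad, head within 8 mm sideways of the eye's centre, collar at most 4 mm above the eye; drivers, cup and cassette not moved (value of joint tensioner between 0.405 and 0.69 rad and z of pin_grip in the frame of eye below 0.028 m and horizontal distance between pin_grip and eye below 0.008 m and angle between pin_grip's own z axis and vertical below 0.15 rad and velocity of joint tensioner below 0.05 rad/s); the robot touches nothing.
It fails at once if the arm is swung on past the second mark, more than half-way to the third (over 0.82 rad) (value of joint tensioner above 0.82 rad).
It fails at once if the arm flies back under its spring (faster than 2.5 rad/s) (velocity of joint tensioner below -2.5 rad/s).
It fails at once if the pin is pressed on the scale plate with more than 20 N (contact force between pin and scale_plate above 20 N).
It fails at once if a driver is pulled or knocked out of its place (over 20 mm) (distance of any of screwdriver_grip, nut_driver_grip from where it was at the start of the episode above 0.02 m).
It fails at once if the paper cup or the ribbon cassette is pushed (over 20 mm) (distance of any of paper_cup, ribbon_cassette from where it was at the start of the episode above 0.02 m).
It also fails if it takes over 72 s, if anything falls off the work surface, if the arm or the gripper's body presses on something with over 40 N, if the wrist force passes 120 N, or if a joint passes its speed limit or range.

ROBOT

A 6-joint arm with a two-finger parallel gripper is mounted at the origin on the work surface. World frame = base frame: x ahead of the robot, y to its left, z up, the work surface at z = 0. Lengths are in m, angles in rad, forces in N, time in s.
With the tool pointing down it reaches from about 0.425 to 0.95 m from the base axis. Payload 3.5 kg.
Tool frame: the origin (TCP) lies at the very end of the fingers, on their centre line; the grasp point (between the pads) lies 19 mm behind it (grip_depth is the distance from the TCP to the grasp point, in m); x points along the fingers, z is the direction in which the jaws open and shut, and the axes are right-handed (so a half turn about x gives the same grasp; the last joint's range is limited). The gripper opens to 85 mm and grips with 20 to 120 N. Pads are 22 mm wide; open, the fingers measure 114 mm over their backs; the gripper's body (76 mm by 85 mm) begins 54 mm behind the grasp point. The pads swing forward as they close: fully open they stand 13 mm farther back than shut.
Start: joints at [1.005, 0.286, 1.577, -0, 1.279, -0.15], TCP at [0.273, 0.617, 0.231] pointing down, gripper open.
Joint ranges: [-2.77, 2.77], [-0.9, 2.22], [0.21, 2.48], [-1.53, 4.67], [0.24, 2.81], [-2.84, 2.84]. Speed limits (rad/s): [2.79, 2.79, 3.14, 3.14, 3.14, 3.14].

INTERFACE

Orientations are given as a unit quaternion [x, y, z, w].
In Python, from plant import get_state, read_camera, calibration, sign_off, recognise, grip_depth gives the robot as it stands. The module is installed in compiled form; this text tells all that it offers.
- The arm moves only by the tool servo_tool, never from a script. Its argument "deltas" is a list that holds one entry, the list of rows, each a list of 4 numbers: the shift along the world's x, y, z scaled (see below), then the turn about the world's z scaled (see below). In form: [[[tx, ty, tz, spin], ...]]. A call has exactly 5 rows; each row is the pose to reach, as a shift and turn from the pose commanded when the call began; what a row does not reach only later rows make up. The controller multiplies each number of a shift by 10 cm and each number of a turn by 90 degrees. A row lasts 1/10 s, in which the tool goes at most 50 mm and 8.59 degrees, less where a joint would pass 70% of its speed; a pose out of reach is approached as far as the arm can. A call with a number of a shift or a turn outside -1 to 1 is refused whole. A call with a gripper value outside its range is refused whole. "claw" is the gripper's target within -1 to 1 (fully open at 1, half-way at 0, shut at -1), set as the call begins (left out, the last holds). The fingers move at their own pace and stop on an object; "force" is the grip in N (left out, the last holds). Time passes only in rows, so rows that repeat a pose let the fingers close, or fill a call up. It gives the time, the measured TCP pose, the force and the opening at its end, in the units of the state.
- get_state(): the state, without advancing time (a new reading comes with each control period).
- read_camera(name): name is "scene" or "top" or "wrist"; returns the picture (420x560x3 uint8, blue, green, red); there is no depth.
- calibration(name): a dict with "intrinsics" (3x3 intrinsics, pixels), "R" (3x3) and "t" (3): a world point X has camera coordinates R X + t; the wrist camera has in their place "T_tool_cam" (4x4, takes a point from camera to tool coordinates, whose origin is the TCP and whose axes are the tool frame's). Camera axes: x right, y down, z forward; pixel columns grow to the right and rows downward; lengths in m; the calibration is good to about 2 mm. A picture is of the moment at which its call begins: read the wrist's pose just before it. calibration takes no time and is no camera call.
- sign_off(): hands the job in, once; it reports no verdict.
Trained networks look in the newest picture that a camera, given by its name, has taken for a name from the list of things; names that differ only in an ending like _2 or _b are one class to them, and where a whole thing is asked for, a point or a joint stands for the part that bears it (a point fixed in the world has none). Each returns a list of dicts, best first, with "p" (0 to 1); they miss things now and then, are a little off and sometimes report something else, mostly with a low value. They report only what shows in the picture. A call takes as long as a camera call.
- recognise(camera, query): "at" ([x, y, z] in m, in world coordinates, good to about 4 mm: the middle of the surface that is visible of it).
The state is a dict: "time": time; "qpos": joint angles; "dq": joint speeds; "joint_efforts": joint torques, N m; "eef_pos": TCP position; "tcp_rot": TCP orientation; "contact_force": force on the tool from outside, world axes, zero at the start; "wrist_torque": the same for the moment, N m; "opening": opening from 0.0 (shut) to 1.0 (fully open).
Only numpy, scipy, OpenCV 4.12 (cv2) and the standard library are available. Lean on these libraries where they do the work, as an engineer would, in place of code of your own. Each camera call takes 0.05 s, during which the arm holds its last target. There are 200 camera calls.

## Working session

There is one attempt and no reset: what is moved stays moved. The work goes in short steps, Python scripts to look and compute and a tool call to move; the robot and the scene stay as the last step left them, time stands still between calls to the robot, and variables do not carry over. Pictures are saved under pics/ and viewed, about 8 in all and at most 12, crops included, and the job is handed in when it is done.

Besides the shell and the picture viewer there is one more tool, called after "Request:" as name(argument=value, ...), one argument or row to a line, values as JSON. servo_tool: Moves the arm, as the interface text tells. Its arguments: {"type":"object","properties":{"deltas":{"type":"array"},"claw":{"type":"number"},"force":{"type":"number"}},"required":["deltas"]}

```bash
mkdir -p pics; cat > h.py <<'E'
import numpy as np, cv2
from plant import *
def proj(c,P):
    k=calibration(c); p=np.array(k["R"])@np.array(P)+np.array(k["t"]); q=np.array(k["intrinsics"])@p; return q[:2]/q[2]
def unproj(c,uv,z):
    k=calibration(c); R=np.array(k["R"]);t=np.array(k["t"]); return ray(np.linalg.inv(np.array(k["intrinsics"])),R.T,-R.T@t,uv,z)
def ray(Ki,Rw,o,uv,z):
    d=Rw@Ki@np.array([uv[0],uv[1],1.]); return o+d*(z-o[2])/d[2]
def wristcam():
    from scipy.spatial.transform import Rotation as Ro
    s=get_state(); T=np.eye(4);T[:3,:3]=Ro.from_quat(s["tcp_rot"]).as_matrix();T[:3,3]=s["eef_pos"]
    k=calibration("wrist"); return np.linalg.inv(np.array(k["intrinsics"])), T@np.array(k["T_tool_cam"])
E
python3 - <<'E'
from h import *
np.set_printoptions(precision=4,suppress=True)
s=get_state();print(s,grip_depth)
for c in("top","scene"):
    im=read_camera(c);cv2.imwrite(f"pics/{c}0.png",im)
for q in("pin_grip","eye","tool_block","pivot","screwdriver_grip","nut_driver_grip","paper_cup","ribbon_cassette","printer","tensioner"):
  for c in("top","scene"):
    r=recognise(c,q);print(q,c,[(np.round(x["at"],4).tolist(),round(x["p"],2)) for x in r[:3]])
E
```

```text
{'time': 0.0, 'qpos': array([ 1.005 ,  0.2872,  1.5782,  0.    ,  1.2786, -0.15  ]), 'dq': array([-0.0011, -0.0006, -0.001 ,  0.0001,  0.0014,  0.0007]), 'joint_efforts': array([  0.0023, -40.5967, -29.2635,  -0.0001,   0.0058,   0.    ]), 'eef_pos': array([0.2723, 0.6169, 0.2299]), 'tcp_rot': array([-0.3864,  0.5932,  0.3857,  0.5917]), 'contact_force': array([ 0.2531, -0.2671, -0.6746]), 'wrist_torque': array([ 0.0187, -0.0256,  0.0447]), 'opening': 1.0006548824108688} 0.0187
pin_grip top []
pin_grip scene [([0.5508, 0.2832, 0.0681], 0.46)]
eye top [([0.5945, 0.0661, 0.1043], 0.68)]
eye scene [([0.5987, 0.067, 0.0995], 0.57)]
tool_block top [([0.492, 0.2876, 0.0483], 0.78)]
tool_block scene [([0.5191, 0.3007, 0.0358], 0.83), ([0.6947, 0.0076, 0.0704], 0.23)]
pivot top [([0.6373, -0.0523, 0.0616], 0.63)]
pivot scene [([0.6944, 0.005, 0.0702], 0.87)]
screwdriver_grip top [([0.4984, 0.2833, 0.0969], 0.64)]
screwdriver_grip scene [([0.5068, 0.2888, 0.0803], 0.59)]
nut_driver_grip top []
nut_driver_grip scene []
paper_cup top [([0.6109, 0.4282, 0.0302], 0.71)]
paper_cup scene [([0.6164, 0.4241, 0.0672], 0.87)]
ribbon_cassette top [([0.4982, 0.5082, 0.018], 0.73)]
ribbon_cassette scene [([0.5177, 0.5132, 0.0185], 0.7)]
printer top [([0.6362, -0.0609, 0.0618], 0.61)]
printer scene [([0.6992, 0.0067, 0.0705], 0.79)]
tensioner top [([0.5922, 0.0669, 0.1093], 0.78)]
tensioner scene [([0.5989, 0.0693, 0.0965], 0.76)]
```

```bash
python3 - <<'E'
from h import *
im=cv2.imread("pics/top0.png")
print(im.shape, proj("top",[.55,.283,.083]),proj("top",[.5945,.066,.105]))
cv2.imwrite("pics/top_v.png",cv2.resize(im,(800,600),interpolation=cv2.INTER_CUBIC))
E
```

```text
(420, 560, 3) [260.90235671 198.08373057] [355.69956774 180.40230616]
```

View pics/top_v.png

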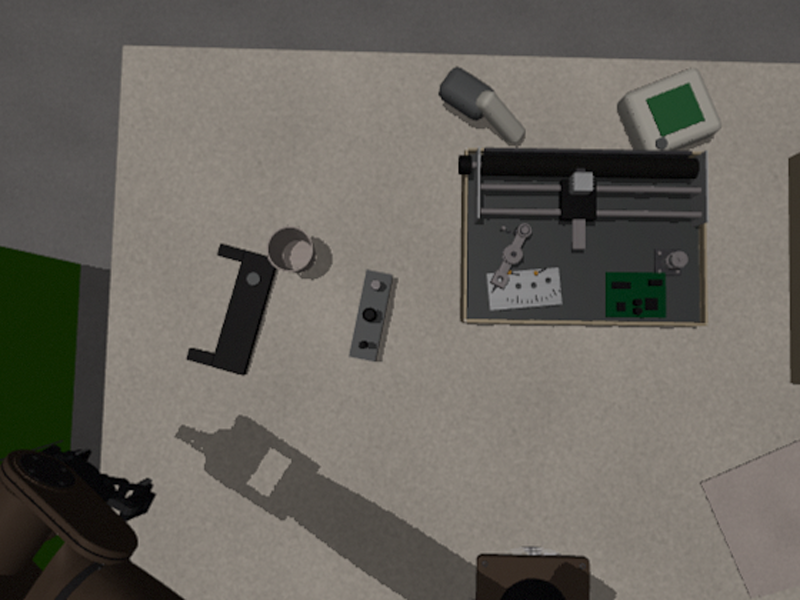

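View pics/scene0.png

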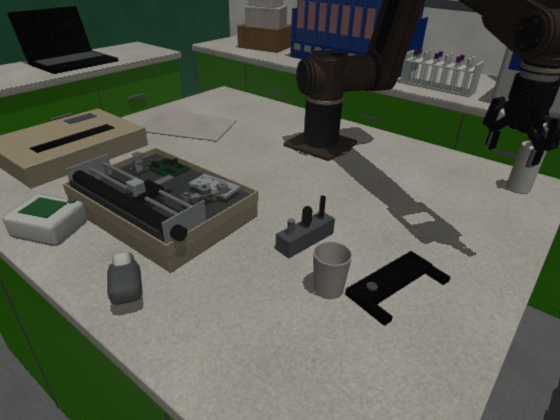

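The pin is the light metal head at 800-scale pixel (375,285), at the far end of the block, with the screwdriver in the middle (369,315) and the nut driver at (364,345). The eye is at (498,282), the pivot at (523,232), and the plate to the right of the eye carries the hole dots.

```bash
python3 - <<'E'
from h import *
from scipy.spatial.transform import Rotation as Ro
s=.7
P=unproj("top",(375*s,285*s),.083);S=unproj("top",(369*s,315*s),.095);N=unproj("top",(364*s,345*s),.106);E=unproj("top",(498*s,282*s),.105);V=unproj("top",(523*s,232*s),.108)
B1=unproj("top",(366*s,270*s),.045);B2=unproj("top",(350*s,356*s),.045)
print(P,S,N,E,V,B1,B2,"blockyaw",np.degrees(np.arctan2(*(B1-B2)[1::-1])))
for uv in((486,274),(490,310),(562,304),(558,267)):print(unproj("top",(uv[0]*s,uv[1]*s),.084))
for uv in((518,286),(534,284),(550,280)):print('hole',unproj("top",(uv[0]*s,uv[1]*s),.084))
R=Ro.from_quat(get_state()["tcp_rot"]).as_matrix();print(R,"jaw yaw",np.degrees(np.arctan2(R[1,2],R[0,2])))
print(calibration("wrist"))
E
```

```text
[0.54678434 0.27918259 0.083     ] [0.49720956 0.28700232 0.095     ] [0.44903958 0.29305482 0.106     ] [0.5549936  0.08163716 0.105     ] [0.63622688 0.04328883 0.108     ] [0.57475686 0.2966314  0.045     ] [0.42909433 0.31929729 0.045     ] blockyaw -8.844606800202884
[0.56940643 0.09835446 0.084     ]
[0.51071938 0.09079881 0.084     ]
[ 0.52351373 -0.02648098  0.084     ]
[ 0.58395485 -0.01929143  0.084     ]
hole [0.55109264 0.04574062 0.084     ]
hole [0.55504266 0.01964    0.084     ]
hole [ 0.56227381 -0.00643902  0.084     ]
[[-9.07901430e-06 -9.14820172e-01  4.03861427e-01]
 [ 2.14701754e-05  4.03861427e-01  9.14820172e-01]
 [-1.00000000e+00  1.69766411e-05  1.59746859e-05]] jaw yaw 66.18020204723318
{'intrinsics': array([[352.76148491,   0.        , 278.31013259],
       [  0.        , 352.76148491, 209.39830906],
       [  0.        ,   0.        ,   1.        ]]), 'T_tool_cam': array([[-8.51164964e-04, -3.22258007e-01,  9.46651495e-01,
        -1.42656703e-01],
       [-1.42443810e-04, -9.46651789e-01, -3.22258235e-01,
         8.32266571e-02],
       [ 9.99999628e-01, -4.09139564e-04,  7.59853178e-04,
         1.49184002e-03],
       [ 0.00000000e+00,  0.00000000e+00,  0.00000000e+00,
         1.00000000e+00]])}
```

Request:
servo_tool(
  deltas=[
    [[0.3,-0.3,0,0.06],[0.5,-0.6,0,0.12],[0.8,-0.9,0,0.17],[1,-1,0,0.17],[1,-1,0,0.17]],
  ],
  claw=1,
  force=60,
)

```text
time: 1.6
eef_pos: [0.3751, 0.5159, 0.2316]
tcp_rot: [-0.461, 0.536, 0.46, 0.537]
contact_force: [-0.4, 0.5, 1.5]
opening: 0.998
```

Request:
servo_tool(
  deltas=[
    [[0.3,-0.3,0,0],[0.5,-0.6,0,0],[0.8,-0.9,0,0],[1,-1,0,0],[1,-1,0,0]],
  ],
)

```text
time: 2.1
eef_pos: [0.4743, 0.4165, 0.2314]
tcp_rot: [-0.461, 0.536, 0.461, 0.537]
contact_force: [0.4, -0.2, -0.3]
opening: 0.997
```

Request:
servo_tool(
  deltas=[
    [[0.2,-0.4,0,0],[0.4,-0.8,0,0],[0.6,-1,0,0],[0.6,-1,0,0],[0.6,-1,0,0]],
  ],
)

```text
time: 2.6
eef_pos: [0.5319, 0.3185, 0.2313]
tcp_rot: [-0.461, 0.536, 0.462, 0.536]
contact_force: [0.1, -0.6, 0.4]
opening: 0.999
```

Request:
servo_tool(
  deltas=[
    [[0.1,-0.3,-0.1,0],[0.1,-0.38,-0.2,0],[0.1,-0.38,-0.3,0],[0.1,-0.38,-0.3,0],[0.1,-0.38,-0.3,0]],
  ],
)

```text
time: 3.1
eef_pos: [0.5418, 0.2807, 0.2009]
tcp_rot: [-0.462, 0.536, 0.462, 0.535]
contact_force: [-0.2, -0.2, 0.3]
opening: 1.001
```

```bash
python3 - <<'E'
from h import *
s=get_state();print(s["eef_pos"],s["contact_force"])
Ki,T=wristcam(); im=read_camera("wrist");cv2.imwrite("pics/w1.png",im)
for q in("pin_grip","screwdriver_grip","nut_driver_grip"):print(q,recognise("wrist",q)[:2])
E
```

```text
[0.54181963 0.28066929 0.20090124] [-0.22839115 -0.21655873  0.27588116]
pin_grip [{'at': [0.5464, 0.2804, 0.0827], 'p': 0.92}]
screwdriver_grip [{'at': [0.4942, 0.2891, 0.0952], 'p': 0.92}]
nut_driver_grip [{'at': [0.4493, 0.2968, 0.1045], 'p': 0.53}]
```

View pics/w1.png

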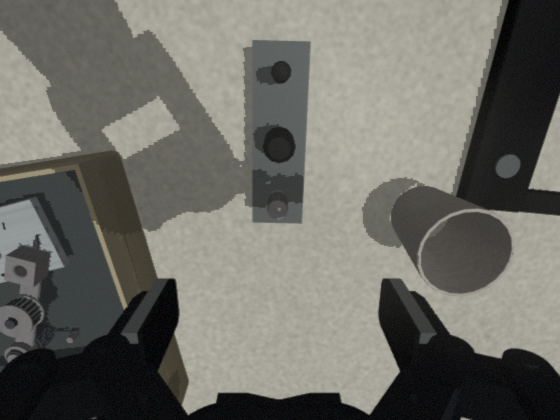

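The wrist view shows the pin head at (277,205), with the block square to the jaws and both drivers above it in the image. The network agrees with my own estimate to 1 mm.

Request:
servo_tool(
  deltas=[
    [[0.045,0,-0.3,0],[0.045,0,-0.6,0],[0.045,0,-0.9,0],[0.045,0,-1,0],[0.045,0,-1,0]],
  ],
)

```text
time: 3.8
eef_pos: [0.546, 0.2793, 0.0997]
tcp_rot: [-0.461, 0.537, 0.462, 0.535]
contact_force: [-0.7, -0.2, 0.6]
opening: 0.999
```

Request:
servo_tool(
  deltas=[
    [[0,0,-0.2,0],[0,0,-0.4,0],[0,0,-0.49,0],[0,0,-0.49,0],[0,0,-0.49,0]],
  ],
)

```text
time: 4.3
eef_pos: [0.5481, 0.2799, 0.0539]
tcp_rot: [-0.462, 0.535, 0.461, 0.537]
contact_force: [0.3, 0.1, -0.2]
opening: 1.0
```

Request:
servo_tool(
  deltas=[
    [[0,0,0,0],[0,0,0,0],[0,0,0,0],[0,0,0,0],[0,0,0,0]],
  ],
  claw=-1,
  force=60,
)

```text
time: 4.8
eef_pos: [0.5473, 0.2795, 0.0526]
tcp_rot: [-0.462, 0.536, 0.461, 0.536]
contact_force: [0.1, -0.7, 1.2]
opening: 0.169
```

Request:
servo_tool(
  deltas=[
    [[0,0,0,0],[0,0,0,0],[0,0,0,0],[0,0,0,0],[0,0,0,0]],
  ],
)

```text
time: 5.3
eef_pos: [0.5474, 0.2796, 0.0526]
tcp_rot: [-0.462, 0.536, 0.461, 0.536]
contact_force: [0.1, 0.3, 2.7]
opening: 0.168
```

Request:
servo_tool(
  deltas=[
    [[0,0,0.2,0],[0,0,0.4,0],[0,0,0.7,0],[0,0,1,0],[0,0,1,0]],
  ],
)

```text
time: 5.8
eef_pos: [0.5498, 0.2804, 0.1573]
tcp_rot: [-0.463, 0.533, 0.46, 0.539]
contact_force: [0.5, 0.4, 0.8]
opening: 0.168
```

Request:
servo_tool(
  deltas=[
    [[0,0,0.3,0],[0.1,-0.2,0.5,0],[0.2,-0.5,0.5,0],[0.3,-0.8,0.5,0],[0.38,-1,0.5,0]],
  ],
)

```text
time: 6.3
eef_pos: [0.5848, 0.1777, 0.2005]
tcp_rot: [-0.461, 0.537, 0.462, 0.535]
contact_force: [-1.0, 0.3, -1.1]
opening: 0.169
```

Request:
servo_tool(
  deltas=[
    [[0,-0.3,0,0],[0,-0.6,0,0],[0,-0.9,0,0],[0,-0.98,0,0],[0,-0.98,0,0]],
  ],
)

```text
time: 6.8
eef_pos: [0.5846, 0.0806, 0.2009]
tcp_rot: [-0.46, 0.537, 0.461, 0.536]
contact_force: [0.3, 0.8, 0.6]
opening: 0.164
```

```bash
python3 - <<'E'
from h import *
s=get_state();print(s["eef_pos"],s["contact_force"],s["opening"])
Ki,T=wristcam(); im=read_camera("wrist");cv2.imwrite("pics/w2.png",im)
np.savez("w2.npz",Ki=Ki,T=T)
for q in("pin_grip","pin_tip","eye","tensioner","pivot"):print(q,recognise("wrist",q)[:2])
cv2.imwrite("pics/w2c.png",cv2.resize(im[0:420,0:560],(800,600),interpolation=cv2.INTER_CUBIC))
E
```

```text
[0.58455902 0.08057156 0.20085579] [0.30084434 0.76050153 0.61503759] 0.1641351116911281
pin_grip [{'at': [0.5811, 0.0847, 0.2254], 'p': 0.59}]
pin_tip [{'at': [0.5827, 0.0845, 0.2269], 'p': 0.65}]
eye [{'at': [0.5885, 0.0665, 0.105], 'p': 0.75}, {'at': [0.5904, -0.0188, 0.0607], 'p': 0.52}]
tensioner []
pivot [{'at': [0.5816, 0.0821, 0.2224], 'p': 0.71}, {'at': [0.5893, -0.0187, 0.0645], 'p': 0.64}]
```

View pics/w2c.png

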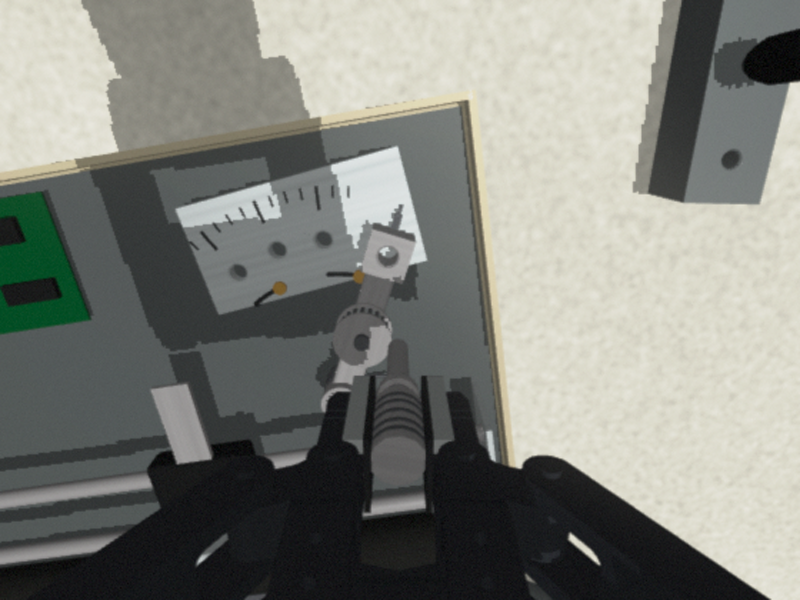

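The wrist view (800-scale) shows the eye hole at (388,255), lock holes 1 to 3 at (324,239), (279,249) and (238,271), and the pin held upright with its tip near (398,342). Next is a model overlay to refine these.

```bash
cat >> h.py <<'E'
def wproj(Ki,T,P):
    p=np.linalg.inv(T)@np.c_[P,np.ones(len(P))].T; q=np.linalg.inv(Ki)@p[:3]; return (q[:2]/q[2]).T
def circ(c,r,n=40):
    a=np.linspace(0,2*np.pi,n); return np.c_[c[0]+r*np.cos(a),c[1]+r*np.sin(a),0*a+c[2]]
E
python3 - <<'E'
from h import *
np.set_printoptions(precision=4,suppress=True)
d=np.load("w2.npz");Ki,T=d["Ki"],d["T"];s=.7
f=lambda u,v,z:ray(Ki,T[:3,:3],T[:3,3],(u*s,v*s),z)
E=f(388,255,.105);print("eye",E, "topcentre",f(390,252,.105));H=[f(*h,.084) for h in((324,239),(279,249),(238,271))];print("holes",H)
# pivot as circle through holes & radius 90
from scipy.optimize import least_squares
pv=least_squares(lambda p:[np.hypot(*(h[:2]-p))-.09 for h in H+[E]],[.636,.043]);print("pivot",pv.x,pv.fun)
a=[np.arctan2(*(h[:2]-pv.x)[::-1])%(2*np.pi) for h in [E]+H];print("q of holes",np.array(a)-a[0])
im=cv2.imread("pics/w2.png");S=4;x0,y0=150,100
cr=cv2.resize(im[y0:y0+150,x0:x0+200],None,fx=S,fy=S,interpolation=cv2.INTER_CUBIC)
tc=T@np.linalg.inv(np.array(calibration("wrist")["T_tool_cam"]));tp=tc[:3,3];print("tcp",tp)
tip=[tp[0],tp[1],tp[2]+.0164-.06]
def dr(P,c):cv2.polylines(cr,[np.int32((wproj(Ki,T,P)-[x0,y0]+.5)*S)],False,c,1)
dr(circ(tip,.004),(0,0,255));dr(circ([tp[0],tp[1],tip[2]+.036],.007),(0,255,255))
dr(circ(E,.0048),(0,255,0))
for h in H:dr(circ(h,.0045),(0,255,0))
cv2.imwrite("pics/ov.png",cr)
E
```

```text
eye [0.56   0.0813 0.105 ] topcentre [0.5586 0.0825 0.105 ]
holes [array([0.5514, 0.0484, 0.084 ]), array([0.5531, 0.024 , 0.084 ]), array([ 0.5615, -0.0004,  0.084 ])]
pivot [0.6411 0.0421] [-0.0001 -0.0002  0.0002  0.0001]
q of holes [0.     0.3798 0.6535 0.9405]
tcp [0.5846 0.0806 0.2009]
```

View pics/ov.png

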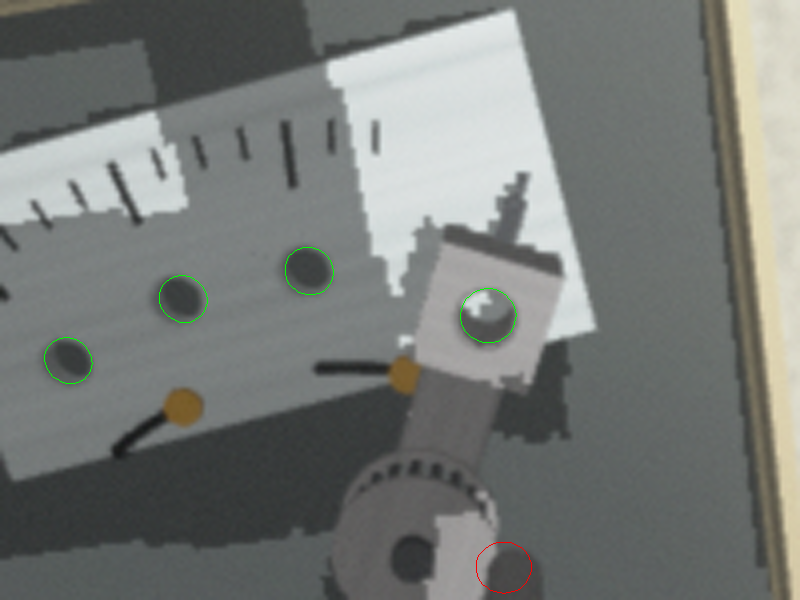

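Request:
servo_tool(
  deltas=[
    [[-0.03,-0.01,-0.1,0],[-0.06,-0.01,-0.25,0],[-0.08,-0.01,-0.38,0],[-0.08,-0.01,-0.43,0],[-0.08,-0.01,-0.43,0]],
  ],
)

```text
time: 7.6
eef_pos: [0.576, 0.0805, 0.1573]
tcp_rot: [-0.461, 0.537, 0.462, 0.535]
contact_force: [0.9, 0.3, -0.3]
opening: 0.163
```

```bash
python3 - <<'E'
from h import *
np.set_printoptions(precision=4,suppress=True)
s=get_state();print(s["eef_pos"],s["contact_force"],s["opening"])
Ki,T=wristcam(); im=read_camera("wrist");cv2.imwrite("pics/w3.png",im)
np.savez("w3.npz",Ki=Ki,T=T)
S=5;x0,y0=210,150
cr=cv2.resize(im[y0:y0+120,x0:x0+140],None,fx=S,fy=S,interpolation=cv2.INTER_CUBIC)
tp=s["eef_pos"];tip=[tp[0],tp[1],tp[2]+.0164-.06]
def dr(P,c):cv2.polylines(cr,[np.int32((wproj(Ki,T,P)-[x0,y0]+.5)*S)],False,c,1)
dr(circ(tip,.004),(0,0,255));dr(circ([.56,.0813,.105],.0048),(0,255,0))
cv2.imwrite("pics/ov3.png",cr)
E
```

```text
[0.576  0.0805 0.1573] [ 0.8989  0.3059 -0.2675] 0.16318904941031015
```

View pics/ov3.png

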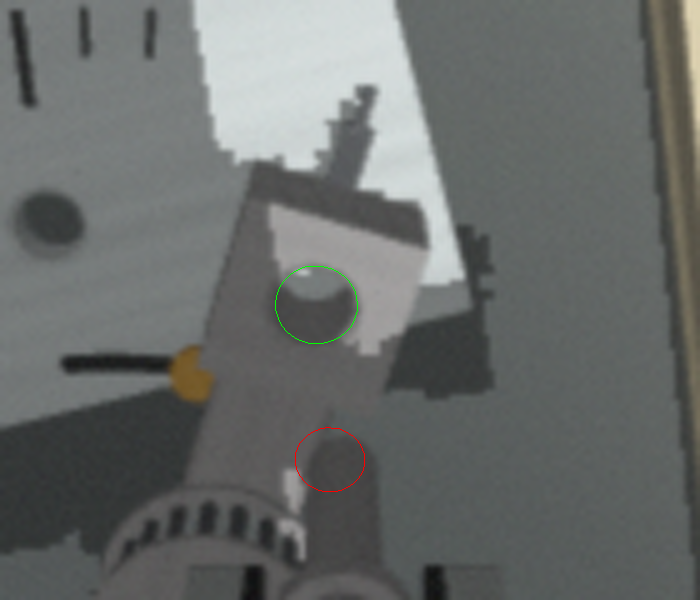

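```bash
python3 - <<'E'
from h import *
d=np.load("w3.npz");Ki,T=d["Ki"],d["T"]
f=lambda u,v,z:ray(Ki,T[:3,:3],T[:3,3],(210+u/5-.5,150+v/5-.5),z)
e=f(316,305,.105)
for v in(460,464,468):
  t=f(343,v,.1137);print(t,e,e-t)
E
```

```text
[0.57615671 0.0820024  0.1137    ] [0.55997809 0.08124002 0.105     ] [-0.01617862 -0.00076237 -0.0087    ]
[0.57665273 0.08192784 0.1137    ] [0.55997809 0.08124002 0.105     ] [-0.01667464 -0.00068782 -0.0087    ]
[0.57714954 0.08185317 0.1137    ] [0.55997809 0.08124002 0.105     ] [-0.01717144 -0.00061314 -0.0087    ]
```

Request:
servo_tool(
  deltas=[
    [[-0.08,-0.004,0,0],[-0.165,-0.007,0,0],[-0.165,-0.007,0,0],[-0.165,-0.007,-0.04,0],[-0.165,-0.007,-0.06,0]],
  ],
)

```text
time: 8.15
eef_pos: [0.5606, 0.0798, 0.1533]
tcp_rot: [-0.462, 0.536, 0.461, 0.536]
contact_force: [0.6, -0.5, -0.7]
opening: 0.169
```

Request:
servo_tool(
  deltas=[
    [[0,0,-0.01,0],[0,0,-0.025,0],[0,0,-0.04,0],[0,0,-0.05,0],[0,0,-0.05,0]],
  ],
)

```text
time: 8.65
eef_pos: [0.5605, 0.0798, 0.1481]
tcp_rot: [-0.461, 0.536, 0.462, 0.536]
contact_force: [0.7, -0.1, -1.0]
opening: 0.166
```

Request:
servo_tool(
  deltas=[
    [[0,0,-0.01,0],[0,0,-0.02,0],[0,0,-0.03,0],[0,0,-0.04,0],[0,0,-0.04,0]],
  ],
)

```text
time: 9.15
eef_pos: [0.5605, 0.0798, 0.1441]
tcp_rot: [-0.461, 0.536, 0.462, 0.536]
contact_force: [-0.2, -1.4, -0.7]
opening: 0.167
```

Request:
servo_tool(
  deltas=[
    [[0,0,-0.03,0],[0,0,-0.06,0],[0,0,-0.09,0],[0,0,-0.12,0],[0,0,-0.12,0]],
  ],
)

```text
time: 9.65
eef_pos: [0.5604, 0.0798, 0.1316]
tcp_rot: [-0.461, 0.536, 0.462, 0.536]
contact_force: [-0.3, -0.3, -0.1]
opening: 0.168
```

Request:
servo_tool(
  deltas=[
    [[0,0,0,0],[0,0,0,0],[0,0,0,0],[0,0,0,0],[0,0,0,0]],
  ],
)

```text
time: 10.15
eef_pos: [0.5605, 0.0798, 0.1323]
tcp_rot: [-0.461, 0.536, 0.461, 0.536]
contact_force: [-1.1, -1.1, -0.6]
opening: 0.163
```

```bash
python3 - <<'E'
from h import *
np.set_printoptions(precision=4,suppress=True)
s=get_state();print(s["eef_pos"],s["contact_force"],s["opening"])
# swing waypoints: arc about pivot, rel. to eye at rest
pv=np.array([.6411,.0421]);r=np.array([.56,.0813])-pv
for q in np.r_[np.arange(0,.61,.1),.6535]:
    c,n=np.cos(q),np.sin(q);print(round(q,3),np.array([[c,-n],[n,c]])@r-r)
E
```

```text
[0.5605 0.0798 0.1323] [-1.0787 -1.077  -0.6467] 0.16306965025585174
0.0 [0. 0.]
0.1 [-0.0035 -0.0083]
0.2 [-0.0062 -0.0169]
0.3 [-0.008  -0.0257]
0.4 [-0.0089 -0.0347]
0.5 [-0.0089 -0.0437]
0.6 [-0.008  -0.0526]
0.654 [-0.0071 -0.0574]
```

Request:
servo_tool(
  deltas=[
    [[-0.016,-0.04,0,0],[-0.035,-0.083,0,0],[-0.05,-0.126,0,0],[-0.062,-0.169,0,0],[-0.062,-0.169,0,0]],
  ],
)

```text
time: 10.65
eef_pos: [0.5546, 0.0646, 0.1326]
tcp_rot: [-0.46, 0.535, 0.462, 0.538]
contact_force: [0.2, 6.3, -0.6]
opening: 0.172
```

Request:
servo_tool(
  deltas=[
    [[-0.009,-0.044,0,0],[-0.018,-0.088,0,0],[-0.023,-0.133,0,0],[-0.027,-0.178,0,0],[-0.027,-0.178,0,0]],
  ],
)

```text
time: 11.15
eef_pos: [0.5516, 0.0473, 0.1326]
tcp_rot: [-0.459, 0.535, 0.463, 0.538]
contact_force: [-0.8, 7.7, 1.1]
opening: 0.164
```

Request:
servo_tool(
  deltas=[
    [[0,-0.045,0,0],[0,-0.09,0,0],[0.005,-0.135,0,0],[0.009,-0.179,0,0],[0.009,-0.179,0,0]],
  ],
)

```text
time: 11.65
eef_pos: [0.5519, 0.03, 0.1324]
tcp_rot: [-0.458, 0.535, 0.463, 0.538]
contact_force: [-1.4, 8.2, 1.3]
opening: 0.172
```

```bash
python3 - <<'E'
from h import *
np.set_printoptions(precision=4,suppress=True)
s=get_state();print(s["eef_pos"],s["contact_force"],s["opening"])
Ki,T=wristcam(); im=read_camera("wrist");cv2.imwrite("pics/w4.png",im)
np.savez("w4.npz",Ki=Ki,T=T)
S=4;x0,y0=180,110
cr=cv2.resize(im[y0:y0+150,x0:x0+200],None,fx=S,fy=S,interpolation=cv2.INTER_CUBIC)
def dr(P,c):cv2.polylines(cr,[np.int32((wproj(Ki,T,P)-[x0,y0]+.5)*S)],False,c,1)
for h in([.5514,.0484,.084],[.5531,.024,.084],[.5615,-.0004,.084]):dr(circ(h,.0045),(0,255,0))
cv2.imwrite("pics/ov4.png",cr)
E
```

```text
[0.5519 0.03   0.1324] [-1.3501  8.2065  1.2941] 0.17161795600617594
```

View pics/ov4.png

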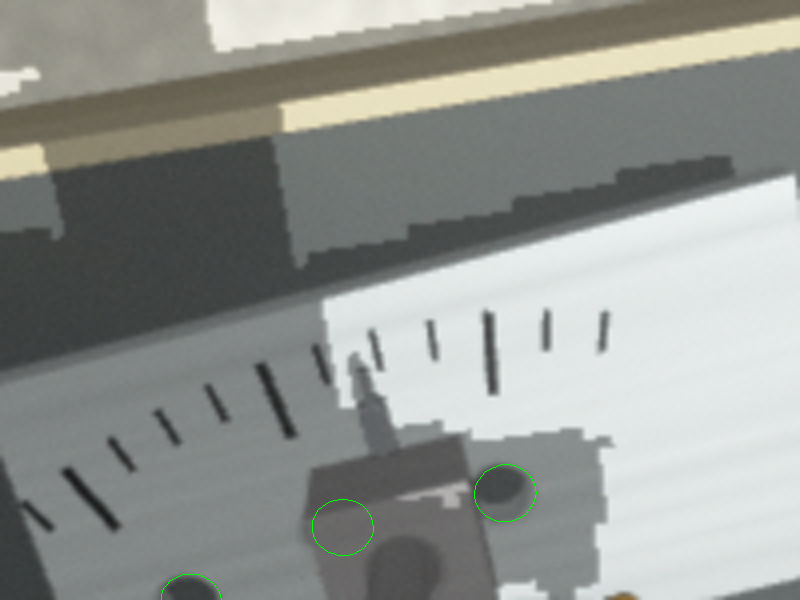

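The pointer tip at (352,355) is about 1.6 short divisions before long mark 2 at (262..292, 365..437). I'll go on to the nominal position and check the pointer again.

Request:
servo_tool(
  deltas=[
    [[0.004,-0.025,0,0],[0.01,-0.05,0,0],[0.017,-0.075,0,0],[0.017,-0.075,0,0],[0.017,-0.075,0,0]],
  ],
)

```text
time: 12.2
eef_pos: [0.5531, 0.023, 0.1323]
tcp_rot: [-0.458, 0.535, 0.464, 0.537]
contact_force: [-2.4, 9.9, 2.6]
opening: 0.169
```

```bash
python3 - <<'E'
from h import *
np.set_printoptions(precision=4,suppress=True)
s=get_state();print(s["eef_pos"],s["contact_force"],s["opening"])
Ki,T=wristcam(); im=read_camera("wrist");cv2.imwrite("pics/w5.png",im)
np.savez("w5.npz",Ki=Ki,T=T)
S=4;x0,y0=180,130
cr=cv2.resize(im[y0:y0+150,x0:x0+200],None,fx=S,fy=S,interpolation=cv2.INTER_CUBIC)
def dr(P,c):cv2.polylines(cr,[np.int32((wproj(Ki,T,P)-[x0,y0]+.5)*S)],False,c,1)
pv=np.array([.6411,.0421,0])
for h in([.5514,.0484,.084],[.5531,.024,.084],[.5615,-.0004,.084]):
    dr(circ(h,.0045),(0,255,0))
    d=(np.array(h)-pv);d[2]=0;d/=np.linalg.norm(d);b=pv+[0,0,.084]
    dr(np.array([b+d*.075,b+d*.12]),(0,255,0))
cv2.imwrite("pics/ov5.png",cr)
E
```

```text
[0.5531 0.023  0.1323] [-2.3778  9.925   2.6073] 0.16854417251276357
```

View pics/ov5.png

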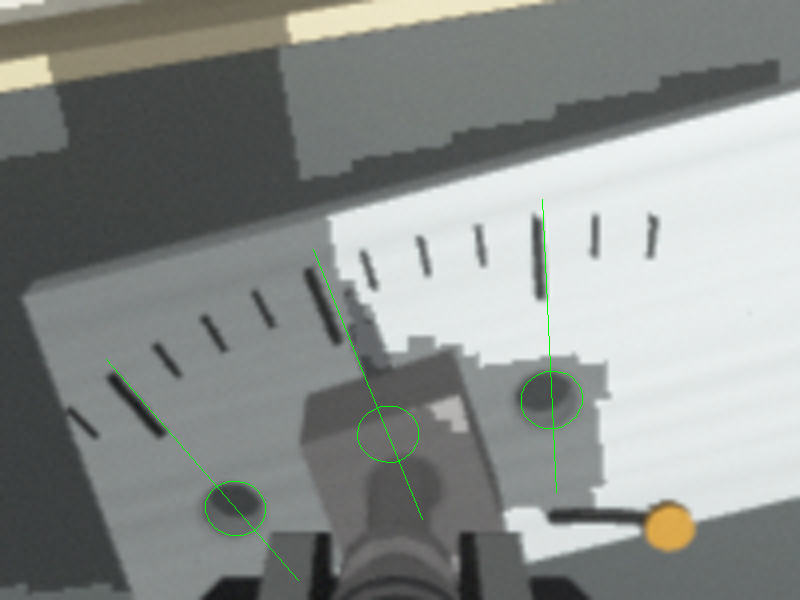

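```bash
python3 - <<'E'
from h import *
np.set_printoptions(precision=4,suppress=True)
d=np.load("w5.npz");Ki,T=d["Ki"],d["T"]
f=lambda u,v,z:ray(Ki,T[:3,:3],T[:3,3],(180+u/4-.5,130+v/4-.5),z)
h1=f(545,392,.084);h3=f(233,498,.084);sh=((h1-[.5514,.0484,.084])+(h3-[.5615,-.0004,.084]))/2;print("shift",sh)
pv=np.array([.6411,.0421])+sh[:2];h2=np.array([.5531,.024])+sh[:2]
r0=.4501
ang=lambda P:(np.arctan2(*(P[:2]-pv)[::-1])%(2*np.pi),np.hypot(*(P[:2]-pv)))
print("h1",ang(h1),"h2",ang(h2),"h3",ang(h3))
for n,u,v,z in(("mark2a",310,270,.084),("mark2b",337,342,.084),("ptr tip z84",352,285,.084),("ptr tip z96",352,285,.096),("ptr base z96",385,362,.096),("ptr base z87",385,362,.087),("edge L",303,443,.105),("edge R",462,393,.105),("bot L",310,395,.087),("bot R",455,350,.087)):
  p=f(u,v,z);print(n,p,ang(p))
L,R=f(303,443,.105),f(462,393,.105);print("edge mid",ang((L+R)/2),np.linalg.norm(L-R))
L,R=f(310,395,.087),f(455,350,.087);print("bot mid",ang((L+R)/2),np.linalg.norm(L-R))
E
```

```text
shift [-0.0016 -0.0005  0.    ]
h1 (np.float64(3.075617715146425), np.float64(0.08971053019373937)) h2 (np.float64(3.3444454829917185), np.float64(0.08984213933338851)) h3 (np.float64(3.6272715430902744), np.float64(0.09021755714778618))
mark2a [0.5265 0.0169 0.084 ] (np.float64(3.3573776309757424), np.float64(0.11568010248450494))
mark2b [0.5377 0.0189 0.084 ] (np.float64(3.361606919914213), np.float64(0.10428341939450139))
ptr tip z84 [0.5296 0.0224 0.084 ] (np.float64(3.315075132959633), np.float64(0.11157807627496547))
ptr tip z96 [0.526  0.0232 0.096 ] (np.float64(3.302462400469214), np.float64(0.11500888546857846))
ptr base z96 [0.5374 0.0259 0.096 ] (np.float64(3.294674527807198), np.float64(0.10328056315909066))
ptr base z87 [0.5407 0.0254 0.087 ] (np.float64(3.3045675987536747), np.float64(0.1001090271769487))
edge L [0.5437 0.014  0.105 ] (np.float64(3.422041977071235), np.float64(0.09972032706980781))
edge R [0.5399 0.0356 0.105 ] (np.float64(3.2021816709834154), np.float64(0.09978534401158083))
bot L [0.5441 0.014  0.087 ] (np.float64(3.4233640998013737), np.float64(0.0993661289318921))
bot R [0.5405 0.0355 0.087 ] (np.float64(3.2036389099172986), np.float64(0.09924633891699329))
edge mid (np.float64(3.3120758538561086), np.float64(0.09915070386926873)) 0.021887638286308166
bot mid (np.float64(3.3135680346538345), np.float64(0.09870753400551363)) 0.021776539139029494
```

Request:
servo_tool(
  deltas=[
    [[0.002,-0.01,0,0],[0.004,-0.021,0,0],[0.004,-0.021,-0.01,0],[0.004,-0.021,-0.025,0],[0.004,-0.021,-0.035,0]],
  ],
)

```text
time: 12.75
eef_pos: [0.5533, 0.021, 0.129]
tcp_rot: [-0.458, 0.535, 0.464, 0.537]
contact_force: [-4.9, 10.0, 3.7]
opening: 0.168
```

Request:
servo_tool(
  deltas=[
    [[0,0,-0.003,0],[0,0,-0.006,0],[0,0,-0.008,0],[0,0,-0.01,0],[0,0,-0.01,0]],
  ],
)

```text
time: 13.25
eef_pos: [0.5533, 0.021, 0.128]
tcp_rot: [-0.458, 0.535, 0.464, 0.537]
contact_force: [-4.1, 10.5, 3.1]
opening: 0.168
```

Request:
servo_tool(
  deltas=[
    [[-0.005,0,0,0],[-0.005,0,-0.003,0],[-0.005,0,-0.005,0],[-0.005,0,-0.006,0],[-0.005,0,-0.006,0]],
  ],
)

```text
time: 13.75
eef_pos: [0.5531, 0.021, 0.1276]
tcp_rot: [-0.458, 0.535, 0.464, 0.537]
contact_force: [-4.3, 10.5, 3.0]
opening: 0.165
```

Request:
servo_tool(
  deltas=[
    [[0,0,-0.002,0],[0,0,-0.003,0],[0,0,-0.004,0],[0,0,-0.005,0],[0,0,-0.005,0]],
  ],
)

```text
time: 14.25
eef_pos: [0.5532, 0.021, 0.1271]
tcp_rot: [-0.458, 0.535, 0.464, 0.537]
contact_force: [-3.0, 9.4, 3.3]
opening: 0.168
```

Request:
servo_tool(
  deltas=[
    [[0,0,-0.002,0],[0,0,-0.003,0],[0,0,-0.004,0],[0,0,-0.005,0],[0,0,-0.005,0]],
  ],
)

```text
time: 14.75
eef_pos: [0.5532, 0.0209, 0.1267]
tcp_rot: [-0.458, 0.535, 0.464, 0.537]
contact_force: [-2.3, 9.6, 3.1]
opening: 0.166
```

Request:
servo_tool(
  deltas=[
    [[0,0,-0.002,0],[0,0,-0.003,0],[0,0,-0.004,0],[0,0,-0.005,0],[0,0,-0.005,0]],
  ],
)

```text
time: 15.25
eef_pos: [0.5532, 0.0208, 0.1262]
tcp_rot: [-0.458, 0.535, 0.464, 0.537]
contact_force: [-3.5, 8.1, 3.2]
opening: 0.165
```

Request:
servo_tool(
  deltas=[
    [[0,0,-0.002,0],[0,0,-0.004,0],[0,0,-0.006,0],[0,0,-0.008,0],[0,0,-0.008,0]],
  ],
)

```text
time: 15.75
eef_pos: [0.5532, 0.0207, 0.1254]
tcp_rot: [-0.458, 0.535, 0.464, 0.537]
contact_force: [-3.4, 9.4, 3.5]
opening: 0.169
```

Request:
servo_tool(
  deltas=[
    [[0,0,-0.002,0],[0,0,-0.004,0],[0,0,-0.006,0],[0,0,-0.008,0],[0,0,-0.008,0]],
  ],
)

```text
time: 16.25
eef_pos: [0.5532, 0.0207, 0.1246]
tcp_rot: [-0.458, 0.535, 0.464, 0.537]
contact_force: [-3.2, 9.3, 3.8]
opening: 0.172
```

Request:
servo_tool(
  deltas=[
    [[0,0,-0.006,0],[0,0,-0.012,0],[0,0,-0.018,0],[0,0,-0.024,0],[0,0,-0.03,0]],
  ],
)

```text
time: 16.75
eef_pos: [0.5532, 0.0207, 0.1216]
tcp_rot: [-0.458, 0.535, 0.464, 0.537]
contact_force: [-4.1, 9.0, 3.1]
opening: 0.165
```

Request:
servo_tool(
  deltas=[
    [[0,0,-0.006,0],[0,0,-0.012,0],[0,0,-0.018,0],[0,0,-0.024,0],[0,0,-0.03,0]],
  ],
)

```text
time: 17.25
eef_pos: [0.5531, 0.0207, 0.1185]
tcp_rot: [-0.458, 0.535, 0.464, 0.537]
contact_force: [-3.3, 9.1, 3.5]
opening: 0.169
```

Request:
servo_tool(
  deltas=[
    [[0,0,-0.008,0],[0,0,-0.016,0],[0,0,-0.024,0],[0,0,-0.03,0],[0,0,-0.035,0]],
  ],
)

```text
time: 17.75
eef_pos: [0.553, 0.0207, 0.1149]
tcp_rot: [-0.458, 0.535, 0.464, 0.537]
contact_force: [-3.6, 9.3, 3.3]
opening: 0.168
```

Request:
servo_tool(
  deltas=[
    [[0,0,-0.004,0],[0,0,-0.008,0],[0,0,-0.012,0],[0,0,-0.015,0],[0,0,-0.015,0]],
  ],
)

```text
time: 18.25
eef_pos: [0.553, 0.0208, 0.1133]
tcp_rot: [-0.458, 0.535, 0.464, 0.537]
contact_force: [-3.7, 9.6, 3.2]
opening: 0.169
```

Request:
servo_tool(
  deltas=[
    [[0,0,-0.002,0],[0,0,-0.003,0],[0,0,-0.005,0],[0,0,-0.006,0],[0,0,-0.006,0]],
  ],
)

```text
time: 18.75
eef_pos: [0.553, 0.0208, 0.1128]
tcp_rot: [-0.458, 0.535, 0.464, 0.537]
contact_force: [-3.4, 9.6, 4.1]
opening: 0.167
```

Request:
servo_tool(
  deltas=[
    [[0,0,-0.002,0],[0,0,-0.003,0],[0,0,-0.005,0],[0,0,-0.006,0],[0,0,-0.006,0]],
  ],
)

```text
time: 19.25
eef_pos: [0.5531, 0.0208, 0.1126]
tcp_rot: [-0.458, 0.535, 0.464, 0.537]
contact_force: [-3.5, 10.5, 5.6]
opening: 0.165
```

```bash
python3 - <<'E'
from h import *
Ki,T=wristcam(); im=read_camera("wrist");np.savez("w6.npz",Ki=Ki,T=T)
s=get_state();print(s["eef_pos"],s["contact_force"])
x0,y0=180,130
cv2.imwrite("pics/w6.png",cv2.resize(im[y0:y0+150,x0:x0+200],None,fx=4,fy=4,interpolation=cv2.INTER_CUBIC))
E
```

```text
[0.55304403 0.02076587 0.11256182] [-4.1954674   9.37369641  4.66525863]
```

View pics/w6.png

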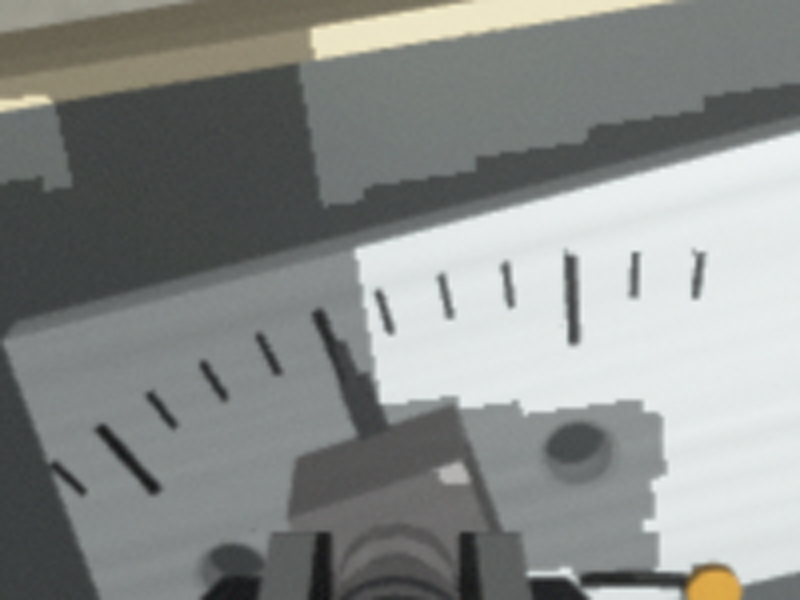

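The pointer is now over long mark 2 at (318..350, 312..400), and the upward force rises at the expected home height. I'll relax the side load, then release.

Request:
servo_tool(
  deltas=[
    [[-0.001,0.004,0,0],[-0.002,0.008,0,0],[-0.003,0.012,0,0],[-0.003,0.015,-0.002,0],[-0.003,0.015,-0.003,0]],
  ],
)

```text
time: 19.8
eef_pos: [0.553, 0.0212, 0.1125]
tcp_rot: [-0.459, 0.536, 0.463, 0.536]
contact_force: [-5.0, 7.1, 5.2]
opening: 0.169
```

Request:
servo_tool(
  deltas=[
    [[0,0,0,0],[0,0,0,0],[0,0,0,0],[0,0,0,0],[0,0,0,0]],
  ],
)

```text
time: 20.3
eef_pos: [0.553, 0.0212, 0.1125]
tcp_rot: [-0.459, 0.536, 0.463, 0.536]
contact_force: [-4.6, 7.4, 5.1]
opening: 0.167
```

Request:
servo_tool(
  deltas=[
    [[-0.003,0.005,0,0],[-0.005,0.01,0,0],[-0.005,0.015,0,0],[-0.005,0.02,0,0],[-0.005,0.02,0,0]],
  ],
)

```text
time: 20.8
eef_pos: [0.5529, 0.0217, 0.1125]
tcp_rot: [-0.461, 0.536, 0.462, 0.536]
contact_force: [-4.3, 2.0, 5.5]
opening: 0.166
```

Request:
servo_tool(
  deltas=[
    [[-0.003,0.005,0,0],[-0.005,0.01,0,0],[-0.005,0.01,0,0],[-0.005,0.01,0,0],[-0.005,0.01,0,0]],
  ],
)

```text
time: 21.3
eef_pos: [0.5528, 0.0219, 0.1125]
tcp_rot: [-0.461, 0.536, 0.462, 0.536]
contact_force: [-4.9, 1.4, 5.1]
opening: 0.165
```

Side load is nearly gone. Opening, then lifting clear.

Request:
servo_tool(
  deltas=[
    [[0,0,0,0],[0,0,0,0],[0,0,0,0],[0,0,0,0],[0,0,0,0]],
  ],
  claw=0,
)

```text
time: 21.8
eef_pos: [0.553, 0.022, 0.1115]
tcp_rot: [-0.462, 0.536, 0.461, 0.536]
contact_force: [0.3, 0.7, -0.1]
opening: 0.502
```

Request:
servo_tool(
  deltas=[
    [[0,0,0.05,0],[0,0,0.15,0],[0,0,0.3,0],[0,0,0.5,0],[0,0,0.7,0]],
  ],
)

```text
time: 22.3
eef_pos: [0.5532, 0.0221, 0.1838]
tcp_rot: [-0.462, 0.535, 0.461, 0.536]
contact_force: [0.1, -0.8, 0.6]
opening: 0.497
```

Request:
servo_tool(
  deltas=[
    [[0.1,0,0.1,0],[0.2,0,0.3,0],[0.2,0,0.3,0],[0.2,0,0.3,0],[0.2,0,0.3,0]],
  ],
)

```text
time: 22.8
eef_pos: [0.572, 0.0222, 0.2107]
tcp_rot: [-0.461, 0.536, 0.462, 0.535]
contact_force: [0.1, -0.5, -0.9]
opening: 0.505
```

```bash
python3 - <<'E'
from h import *
Ki,T=wristcam(); im=read_camera("wrist");np.savez("w7.npz",Ki=Ki,T=T)
s=get_state();print(s["eef_pos"],s["contact_force"])
for q in("pin_grip","eye"):print(q,recognise("wrist",q)[:2])
read_camera("top")
for q in("screwdriver_grip","paper_cup","ribbon_cassette"):print(q,recognise("top",q)[:1])
x0,y0=160,80
cr=cv2.resize(im[y0:y0+150,x0:x0+200],None,fx=4,fy=4,interpolation=cv2.INTER_CUBIC)
c=[.5531,.0225]
for z,r,col in((.143,.008,(0,0,255)),(.115,.008,(0,255,255))):
    cv2.polylines(cr,[np.int32((wproj(Ki,T,circ([*c,z],r))-[x0,y0]+.5)*4)],False,col,1)
cv2.imwrite("pics/w7.png",cr)
E
```

```text
[0.57187549 0.02220963 0.21046872] [ 0.70659193  0.52678863 -1.00202573]
pin_grip [{'at': [0.5485, 0.0256, 0.1404], 'p': 0.56}]
eye [{'at': [0.5911, 0.0316, 0.1044], 'p': 0.58}]
screwdriver_grip []
paper_cup [{'at': [0.609, 0.428, 0.0333], 'p': 0.88}]
ribbon_cassette [{'at': [0.4997, 0.5105, 0.0166], 'p': 0.79}]
```

View pics/w7.png

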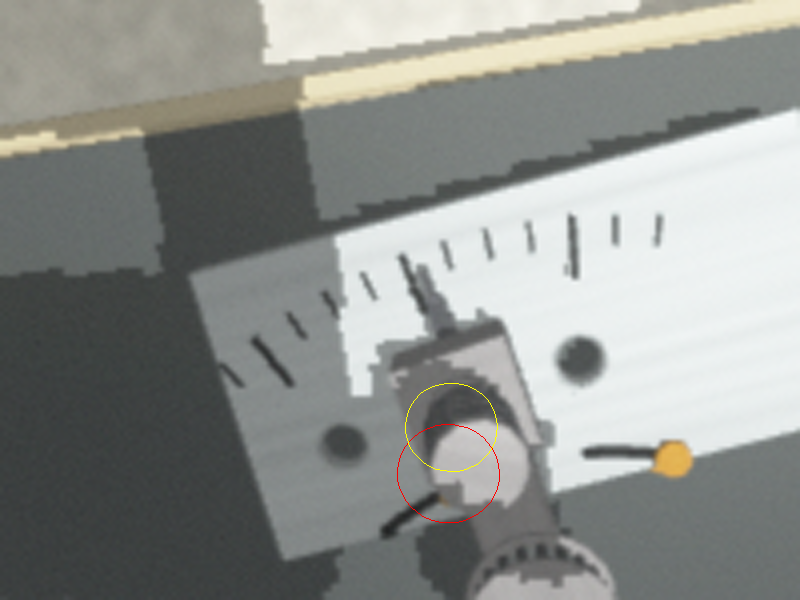

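The arm rests at mark 2 with the pin home: head at (480,465), pointer on the long mark. The head leans a few mm toward the rest side within the hole play, well under the limit. Handing in.

```bash
python3 -c "
from plant import *
print(get_state()['time'],get_state()['contact_force']);print(sign_off())"
```

```text
23.15 [ 0.31787827 -0.19209051  0.17645098]
the job is handed in; nothing more can be done
None
```

The tensioner arm is locked open at the second mark with the pin pressed home, and I handed the job in at about 23 s. I took the pin from the tool block, put it down through the eye at rest, and swung the arm to mark 2. From there it went into the lock hole, I eased off the side load, let go and lifted clear.

**Last checks:**
- **Pin home:** the upward force rose only when the tool reached the height expected for a seated collar, to about 5.6 N from a steady 3 N or so. The network puts the pin's visible top at 140 mm, against 143 mm expected.
- **Arm at mark 2:** after release the pointer sits by the second long mark. From the picture, hole 2 lies at about 0.65 rad, inside the allowed range but near its upper end.
- **Pin upright:** the head leans roughly 3 mm towards the spring side, which I put at about 0.04 rad, within the 0.15 rad limit.
- **Forces:** the robot touches nothing. No upward reading went above 6 N, so the pin stayed well under 20 N on the plate.
- **Other items:** the cup and cassette are where they were, to about 3 mm.

**Not confirmed or disagreeing:**
- **Drivers:** the last check did not detect the screwdriver, and I did not recheck the nut driver. The robot did not go near either after lifting the pin out.
- **First target at mark 2:** the pointer showed the eye 2 to 4 mm short there because the pin had tilted in the grip. I corrected it by 2 mm before pressing.
- **Wrist camera:** it read about 1.5 mm to one side, which I allowed for.

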